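# Lay a soil sample tube down in its tilting cradle

## Robot

A 7-joint arm with a two-finger parallel gripper is mounted at the origin on a cart in front of the work surface, level with it; the furniture and walls round the work are solid. World frame = base frame: x ahead of the robot, y to its left, z up, the work surface at z = 0. Lengths are in m, angles in rad, forces in N, time in s.
With the tool pointing down it reaches from about 0.425 to 0.875 m from the base axis. Payload 4.7 kg.
Tool frame: the origin (TCP) lies at the very end of the fingers, on their centre line; the grasp point (between the pads) lies 19 mm behind it; z points along the fingers, y is the line along which they close (so a half turn about z gives the same grasp; the last joint's range is limited). The gripper opens to 85 mm and grips with 20 to 120 N. Pads are 22 mm wide; open, the fingers measure 114 mm over their backs; the gripper's body (76 mm by 85 mm) begins 54 mm behind the grasp point. The pads swing forward as they close: fully open they stand 13 mm farther back than shut.
Start: joints at [1.17, 0.321, -0.07, 1.45, 0.023, 1.371, -0.057], TCP at [0.262, -0.595, 0.231] pointing down, gripper open.
Joint ranges: [-2.86, 2.86], [-0.3, 2.09], [-1.38, 1.24], [0.06, 2.45], [-1.56, 4.7], [0.09, 2.05], [-2.69, 2.69]. Speed limits (rad/s): [2.57, 2.57, 3.14, 3.14, 3.14, 3.14, 3.14].

## Interface

Orientations are given as a rotation vector (axis times angle).
In Python, from workcell import * gives the robot as it stands.
- The arm moves only by the tool drive_tool, never from a script. Its argument "deltas" is a list of rows, each an object of numbers: "tx", "ty", "tz": the shift along the tool's x, y, z in cm; "ax", "ay", "az": the turn, a rotation vector about the tool's x, y, z in degrees; "claw": the closure, from 0 (fully open) to 1 (shut). A call has 1 to 20 rows; each row is the pose to reach, as a shift and turn from the pose commanded when the call began, along the tool's axes at that moment; what a row does not reach only later rows make up. A row lasts 1/12 s, in which the tool goes at most 41.7 mm and 7.16 degrees, less where a joint would pass 70% of its speed; a pose out of reach is approached as far as the arm can. A call with a gripper value outside its range is refused whole. The fingers move at their own pace and stop on an object; "newtons" is the grip in N (left out, the last holds). Time passes only in rows, so rows that repeat a pose let the fingers close. It gives the time, the measured TCP pose, the force, the opening and the grip force at its end, in the units of the state.
- get_state(): the state, without advancing time (a new reading comes with each control period).
- capture(name): name is "scene" or "top" or "wrist"; returns a dict with "img" (400x640x3 uint8, red, green, blue), "z_map" (400x640 float32, m along the optical axis (not along the pixel's ray), 0 where there is no reading), "mtx" (3x3 intrinsics, pixels), "eye" and "rotation" of the camera in the world; the wrist camera has in their place "T_tool_cam" (4x4, takes a point from camera to tool coordinates, whose origin is the TCP and whose axes are the flange's). Camera axes: x right, y down, z forward; pixel columns grow to the right and rows downward; lengths in m; the calibration is good to about 2 mm. A picture is of the moment at which its call begins: read the wrist's pose just before it.
- sign_off(): hands the job in; it is judged then, once.
The state is a dict: "time_s": time; "qpos": joint angles; "qd": joint speeds; "tau": joint torques, N m; "eef_pos": TCP position; "tool_rot": TCP orientation; "force": force on the tool from outside, world axes, zero at the start; "moment": the same for the moment, N m; "opening": finger opening in m; "grip_force": force on a finger pad.
Only numpy, scipy, OpenCV 4.12 (cv2) and the standard library are available. Lean on these libraries where they do the work, as an engineer would, in place of code of your own. Each camera call takes 0.05 s, during which the arm holds its last target. There are 200 camera calls.

## Task

The sealed steel tube on the loading deck holds an undisturbed soil sample. Without gripping or lifting it, push it upright along the deck until it is home in the V of the upright cradle, then push its top over and press it down with the fingertips until cradle and tube lie on their side on the rubber stop. Go gently, taking a few seconds to lay it down so that it never swings or drops, leave the tube lying home in the cradle and do not disturb the other things on the bench.

Things in the scene. Friction and masses are not known exactly. Their poses are not given: they have to be found in the camera images.
- stand: Tilting cradle stand, screwed to the worktop: grey base plate 270 x 104 x 4 mm with loading deck, hinged cradle and stop block. Origin: on the worktop, under the middle of the tube when it is home. Its +x is the way the tube is pushed in and the way the cradle tips; y across, z up. The plate spans x -115 to +155 mm, y -52 to +52 mm.
- deck (a point): Middle of the loading deck's top, 10 mm above the worktop. The flat aluminium deck spans x -115 to -32 mm of the stand's frame, between two side rails 20 mm high whose inner faces are at y = +-46 mm.
- cradle (a joint): Cradle hinge, rad: 0 upright, 1.571 down on the rubber stop (end of travel); the top goes to stand +x and down. Friction hinge of about 0.55 N m, lightly damped: it stays where it is left and carries the tube at any angle, so the tube is pushed over and then pressed down all the way, with some 8 to 10 N near its top at first, less as it goes down.
- cradle_home (a point): Where the tube's middle lies when home; turns with the cradle. Upright: stand x 0, y 0, z 74.5 mm; down: x 77.5, z 63 mm. Cradle: steel foot plate 66 x 72 mm (top 9.5 mm above the worktop when upright, 0.5 mm below the deck) and upright aluminium V trough 126 mm tall, open to stand -x, mouth 55 mm wide, its 45-degree walls touching the tube 18 mm ahead of and beside its axis.
- hinge (a point): Middle of the cradle's hinge axis, which runs along the stand's y: at x = 33 mm, z = 30 mm of the stand's frame. Fixed to the stand.
- tube_center (a point): Middle of the sample tube (on its axis, half-way up); z of its frame is the tube's axis, towards its top. The tube starts upright on the loading deck, short of the cradle and a little to one side. Lying in the lowered cradle, its upper side is 88 mm above the worktop.
- tube: The loose sample tube: closed plain steel cylinder with a narrow paper band near its top and flush black end plugs, 50 mm across all the way up, 130 mm long, 0.44 to 0.69 kg. Origin: middle of its underside. Slippery (friction about 0.2): pushed below about 80 mm above the deck it slides upright, higher up it may tip; so lean the hand back, lest its palm touches the tube's top.
- weight: Bystander, loose beside the stand: brass balance weight, an upright knobbed cylinder 30 mm across and 53 mm tall. Origin under its middle. Leave it alone.
- dropper: Bystander, loose beside the stand: small amber dropper bottle with a black rubber bulb, 35 mm across and 108 mm tall. Origin under its middle. Leave it alone.
- stopper: Bystander, loose beside the stand: red-brown rubber stopper, a cone 31 mm across and 26 mm tall. Origin under its middle. Leave it alone.
- spatula: Bystander, loose beside the stand: small spatula lying flat, steel blade and wooden handle, 150 x 18 x 15 mm. Origin under its middle. Leave it alone.

How it is judged:
By the outcome, as a careful person would: the job done as asked, in the order asked, and still so for the second after the job is handed in, with the robot touching nothing.
It also fails if it takes over 54 s, if anything falls off the work surface, if the arm or the gripper's body presses on something with over 40 N, if the wrist force passes 120 N, or if a joint passes its speed limit or range.

## Working session

There is one attempt and no reset: what is moved stays moved. The work goes in short steps, Python scripts to look and compute and a tool call to move; the robot and the scene stay as the last step left them, time stands still between calls to the robot, and variables do not carry over. Pictures are saved under pics/ and viewed, at most 10 in all, crops included, and the job is handed in when it is done.

Besides the shell and the picture viewer there is one more tool, called as name([rows], argument=value, ...), one row to a line, values as JSON. drive_tool: Moves the arm, as the interface text tells. Its arguments: {"type":"object","properties":{"deltas":{"type":"array"},"newtons":{"type":"number"}},"required":["deltas"]}

```bash
mkdir -p pics; ls; cat > h.py <<'E'
from workcell import *
import numpy as np, cv2
from scipy.spatial.transform import Rotation as R
def pts(c):
    z=c["z_map"];K=c["mtx"];v,u=np.mgrid[:400,:640]
    p=np.stack([(u-K[0,2])/K[0,0]*z,(v-K[1,2])/K[1,1]*z,z],-1)
    return p@np.array(c["rotation"]).T+c["eye"]
def save(c,n): cv2.imwrite(f"pics/{n}.png",c["img"][...,::-1])
E
python3 - <<'E'
from h import *
s=get_state();print(s["time_s"],s["eef_pos"],s["tool_rot"],s["opening"],R.from_rotvec(s["tool_rot"]).as_matrix().round(3))
a=capture("scene");b=capture("top")
np.savez("c.npz",a=pts(a),b=pts(b),ia=a["img"],ib=b["img"])
print(a["eye"],b["eye"],b["rotation"])
cv2.imwrite("pics/s0.png",np.vstack([a["img"],])[...,::-1]);save(b,"t0")
E
```

```text
pics
0.0 [ 0.2616755  -0.59440483  0.23019051] [-3.07242804e+00 -6.46519226e-01  7.72567991e-04] 0.08539407109404402 [[ 0.915  0.403 -0.001]
 [ 0.403 -0.915  0.002]
 [-0.    -0.002 -1.   ]]Traceback (most recent call last):
  File "<stdin>", line 4, in <module>
  File "h.py", line 7, in pts
    return p@np.array(c["rotation"]).T+c["eye"]
           ~~~~~~~~~~~~~~~~~~~~~~~~~~~^~~~~~~~~
ValueError: operands could not be broadcast together with shapes (400,640) (3,)
```

```bash
sed -i 's/np.array(c\["rotation"\]).T/rot(c).T/' h.py; cat >> h.py <<'E'
def rot(c):
    r=np.array(c["rotation"]); return r if r.shape==(3,3) else R.from_rotvec(r).as_matrix()
E
python3 - <<'E'
from h import *
a=capture("scene");b=capture("top")
np.savez("c.npz",a=pts(a),b=pts(b),ia=a["img"],ib=b["img"])
print(a["eye"],b["eye"],b["rotation"],rot(b).round(3))
save(a,"s0");save(b,"t0")
E
```

```text
[0.04053333 0.39563145 0.72059223] [ 0.48938748 -0.00366789  0.93903529] [-2.17905474  2.21219286 -0.07702114] [[-0.015 -0.998  0.06 ]
 [-1.     0.015 -0.01 ]
 [ 0.01  -0.06  -0.998]]
```

View pics/s0.png

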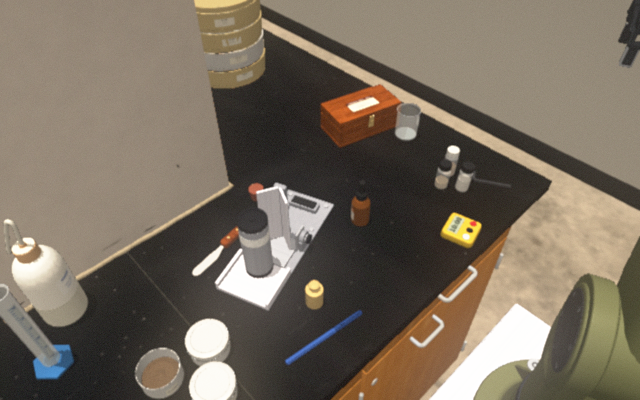

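View pics/t0.png

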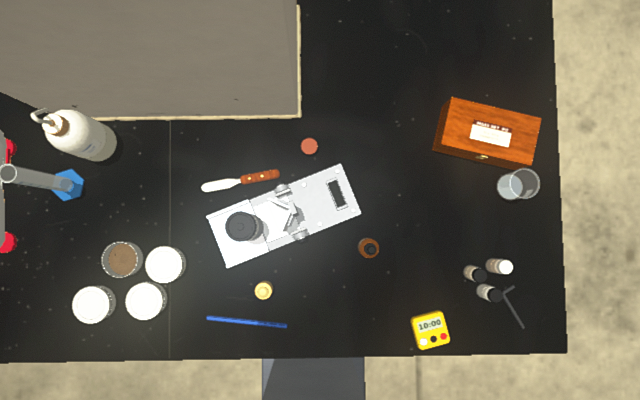

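```bash
python3 - <<'E'
from h import *
d=np.load("c.npz");P=d["b"];im=d["ib"]
print("table z",np.median(P[180:200,400:420,2]))
hsv=cv2.cvtColor(im,cv2.COLOR_RGB2HSV)
m=((hsv[...,2]>110)&(hsv[...,1]<60)).astype(np.uint8)
m[:150]=0;m[280:]=0;m[:,:195]=0;m[:,375:]=0
n,l,st,_=cv2.connectedComponentsWithStats(m);k=1+st[1:,4].argmax();print(st[k])
q=P[l==k];q=q[(q[:,2]>-.003)&(q[:,2]<0.03)]
r=cv2.minAreaRect(q[:,:2].astype(np.float32)*1000);print(r,cv2.boxPoints(r))
# tube top
z=P[...,2];box=np.zeros_like(m);box[190:260,205:330]=1
t=(z>.125)&(z<.16)&(box>0)
n,l,st,_=cv2.connectedComponentsWithStats(t.astype(np.uint8))
for i in range(1,n):
    if st[i,4]>20:
        q=P[l==i];print(st[i],np.median(q[:,2]),q[:,:2].mean(0),cv2.minEnclosingCircle(q[:,:2].astype(np.float32)))
for nm,(u,v) in dict(weight=(263,290),dropper=(369,248),stopper=(309,146),spat1=(205,187),spat2=(277,174)).items(): print(nm,P[v,u].round(3))
E
```

```text
table z -0.00014900977068588173
[ 206  163  156  106 7273]
((523.4644775390625, 48.531463623046875), (109.0289306640625, 275.8660888671875), 20.943044662475586) [[423.24872 157.86649]
 [521.8542  -99.77483]
 [623.68024 -60.80356]
 [525.07477 196.83777]]
[268 198  30  34 206] 0.13485545305316243 [0.52565678 0.03694774] ((0.5214295983314514, 0.04910364747047424), 0.02983870357275009)
[225 211  32  31 772] 0.13826787077698904 [0.50080484 0.11023258] ((0.5008008480072021, 0.11075715720653534), 0.025007257238030434)
weight [0.389 0.083 0.053]
dropper [ 0.462 -0.1    0.104]
stopper [ 0.649 -0.002  0.024]
spat1 [ 0.578  0.197 -0.001]
spat2 [0.599 0.059 0.015]
```

```bash
cat >> h.py <<'E'
O=np.array([.5163,.0672]);sx=np.array([.357,-.934]);sy=np.array([.934,.357])
def stand(p): q=p[...,:2]-O; return np.stack([q@sx,q@sy,p[...,2]],-1)
E
python3 - <<'E'
from h import *
d=np.load("c.npz");S=stand(d["b"])*1000;im=d["ib"]
def ext(n,m): q=S[m];print(n,len(q),np.percentile(q,[1,50,99],axis=0).round(1).tolist())
b=(abs(S[...,0])<150)&(abs(S[...,1])<60);z=S[...,2]
ext("trough top",b&(z>120)&(z<160)&(S[...,0]>0))
ext("tube top",b&(z>130)&(z<150)&(S[...,0]<-15))
ext("low",b&(z>2)&(z<25)&(im.min(-1)>110))
ext("deckend",b&(z>2)&(z<25)&(im.min(-1)>110)&(S[...,0]<-90))
ext("far",b&(z>2)&(z<25)&(im.min(-1)>110)&(S[...,0]>100))
P=d["b"]
for u,v in [(165,265),(146,300),(122,260),(66,185),(80,135),(30,175),(200,50)]: print((u,v),P[v,u].round(3),S[v,u].round(0))
# scene view too
S=stand(d["a"])*1000;im=d["ia"];b=(abs(S[...,0])<150)&(abs(S[...,1])<60);z=S[...,2]
ext("A trough",b&(z>120)&(z<160)&(S[...,0]>0))
ext("A tube top",b&(z>136)&(z<150)&(S[...,0]<-15))
for lo in(30,60,90): ext("A tube side",b&(z>lo)&(z<lo+30)&(S[...,0]<-30))
c=cv2.resize(d["ib"][150:285,195:375],(800,600),interpolation=cv2.INTER_CUBIC);cv2.imwrite("pics/t1.png",c[...,::-1])
E
```

```text
trough top 211 [[11.6, -29.7, 124.5], [33.1, -2.5, 134.8], [46.9, 26.0, 137.9]]
tube top 761 [[-69.1, -22.4, 134.1], [-45.9, 1.0, 138.3], [-22.6, 24.1, 142.0]]
low 5480 [[-110.9, -52.4, 2.1], [13.6, -5.9, 7.0], [147.6, 49.4, 21.2]]
deckend 683 [[-112.5, -52.7, 5.3], [-101.5, -1.9, 9.8], [-90.2, 49.4, 21.7]]
far 1058 [[100.4, -51.8, 2.1], [122.7, -2.0, 4.3], [149.6, 49.6, 18.1]]
(165, 265) [0.435 0.261 0.037] [-210.   -7.   37.]
(146, 300) [0.372 0.295 0.035] [-264.  -53.   35.]
(122, 260) [0.444 0.346 0.017] [-286.   32.   17.]
(66, 185) [0.582 0.441 0.037] [-325.  195.   37.]
(80, 135) [0.654 0.372 0.133] [-235.  237.  133.]
(30, 175) [0.587 0.441 0.151] [-324.  200.  151.]
(200, 50) [0.714 0.129 0.342] [ 13. 207. 342.]
A trough 346 [[10.7, -31.8, 120.3], [27.5, 2.8, 132.2], [46.9, 25.7, 138.0]]
A tube top 600 [[-70.3, -23.9, 136.4], [-47.2, -0.7, 139.2], [-23.3, 22.7, 142.3]]
A tube side 311 [[-70.9, -24.6, 30.2], [-64.2, -14.3, 45.3], [-32.5, 17.7, 59.8]]
A tube side 332 [[-70.8, -24.8, 60.2], [-65.0, -14.3, 75.7], [-35.0, 15.9, 89.4]]
A tube side 363 [[-71.5, -25.0, 90.3], [-64.1, -14.4, 105.7], [-33.8, 17.8, 119.9]]
```

View pics/t1.png

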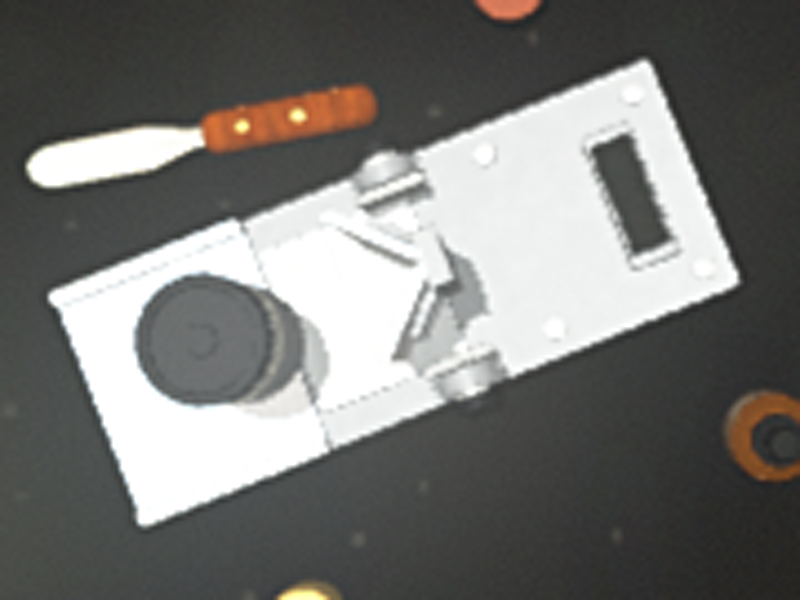

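```bash
cat >> h.py <<'E'
O=O+.002*sx-.0015*sy
def world(x,y,z): x,y=x/1000,y/1000; return np.array([*(O+x*sx+y*sy),z/1000])
def ori(tilt):
    t=np.radians(tilt); z=np.array([*(np.sin(t)*sx),-np.cos(t)]); y=np.array([*sy,0]); y/=np.linalg.norm(y); z/=np.linalg.norm(z)
    return np.column_stack([np.cross(y,z),y,z])
def delta(p,M=None,ref=None):
    s=get_state(); A=R.from_rotvec(s["tool_rot"]).as_matrix()
    t=A.T@(p-s["eef_pos"])*100; r=np.zeros(3) if M is None else R.from_matrix(A.T@M).as_rotvec(degrees=True)
    print("t cm",t.round(2),"a deg",r.round(1))
def where():
    s=get_state(); p=stand(np.array(s["eef_pos"])[None])[0]*1000; A=R.from_rotvec(s["tool_rot"]).as_matrix()
    print("t",s["time_s"],"stand mm",p.round(1),"err deg",R.from_matrix(A.T@ori(40)).as_rotvec(degrees=True).round(1),"F",np.round(s["force"],1),"open",s["opening"])
E
python3 - <<'E'
from h import *
delta(np.array([.46,-.17,.26]))
delta(world(-140,2.5,170),ori(40));delta(world(-140,2.5,75),ori(40))
E
```

```text
t cm [ 35.25 -30.88  -2.9 ] a deg [0. 0. 0.]
t cm [ 50.75 -64.08   6.14] a deg [-30.4 -31.9 -83.3]
t cm [ 50.75 -64.07  15.64] a deg [-30.4 -31.9 -83.3]
```

drive_tool([
  {"tx": 6,"ty": -5,"tz": -1,"az": -7,"claw": 0.7},
  {"tx": 12,"ty": -10,"tz": -2,"az": -14,"claw": 0.7},
  {"tx": 18,"ty": -15,"tz": -3,"az": -21,"claw": 0.7},
  {"tx": 24,"ty": -20,"tz": -3,"az": -28,"claw": 0.7},
  {"tx": 30,"ty": -25,"tz": -3,"az": -35,"claw": 0.7},
  {"tx": 35,"ty": -31,"tz": -3,"az": -42,"claw": 0.7},
  {"tx": 35,"ty": -31,"tz": -3,"az": -42,"claw": 0.7},
  {"tx": 35,"ty": -31,"tz": -3,"az": -42,"claw": 0.7},
  {"tx": 35,"ty": -31,"tz": -3,"az": -42,"claw": 0.7},
  {"tx": 35,"ty": -31,"tz": -3,"az": -42,"claw": 0.7},
  {"tx": 35,"ty": -31,"tz": -3,"az": -42,"claw": 0.7},
  {"tx": 35,"ty": -31,"tz": -3,"az": -42,"claw": 0.7},
  {"tx": 35,"ty": -31,"tz": -3,"az": -42,"claw": 0.7},
  {"tx": 35,"ty": -31,"tz": -3,"az": -42,"claw": 0.7},
])

```text
schema error: expected keys tx, ty, tz, ax, ay, az, claw
```

```bash
python3 - <<'E'
from h import *
where();s=get_state();print(s["eef_pos"],s["qpos"])
delta(world(-140,2.5,170),ori(40))
E
```

```text
t 0.2 stand mm [ 525.3 -472.5  230.6] err deg [-30.4 -31.9 -83.3] F [-0.5 -0.1  1.1] open 0.08554711751956585
[ 0.26177593 -0.59459783  0.23062818] [ 1.17012431  0.32153949 -0.07009296  1.45123581  0.02258278  1.37079235
 -0.05692936]
t cm [ 50.75 -64.08   6.14] a deg [-30.4 -31.9 -83.3]
```

drive_tool([
  {"tx": 35,"ty": -31,"tz": -3,"ax": 0,"ay": 0,"az": -42,"claw": 0.7},
  {"tx": 35,"ty": -31,"tz": -3,"ax": 0,"ay": 0,"az": -42,"claw": 0.7},
  {"tx": 35,"ty": -31,"tz": -3,"ax": 0,"ay": 0,"az": -42,"claw": 0.7},
  {"tx": 35,"ty": -31,"tz": -3,"ax": 0,"ay": 0,"az": -42,"claw": 0.7},
  {"tx": 35,"ty": -31,"tz": -3,"ax": 0,"ay": 0,"az": -42,"claw": 0.7},
  {"tx": 35,"ty": -31,"tz": -3,"ax": 0,"ay": 0,"az": -42,"claw": 0.7},
  {"tx": 35,"ty": -31,"tz": -3,"ax": 0,"ay": 0,"az": -42,"claw": 0.7},
  {"tx": 35,"ty": -31,"tz": -3,"ax": 0,"ay": 0,"az": -42,"claw": 0.7},
  {"tx": 35,"ty": -31,"tz": -3,"ax": 0,"ay": 0,"az": -42,"claw": 0.7},
  {"tx": 35,"ty": -31,"tz": -3,"ax": 0,"ay": 0,"az": -42,"claw": 0.7},
  {"tx": 35,"ty": -31,"tz": -3,"ax": 0,"ay": 0,"az": -42,"claw": 0.7},
  {"tx": 35,"ty": -31,"tz": -3,"ax": 0,"ay": 0,"az": -42,"claw": 0.7},
  {"tx": 35,"ty": -31,"tz": -3,"ax": 0,"ay": 0,"az": -42,"claw": 0.7},
  {"tx": 35,"ty": -31,"tz": -3,"ax": 0,"ay": 0,"az": -42,"claw": 0.7},
])

```text
time_s: 1.37
eef_pos: [0.4572, -0.1702, 0.2612]
tool_rot: [2.637, 1.707, -0.001]
force: [-0.7, 0.1, -0.2]
opening: 0.0256
grip_force: 0.0
```

```bash
python3 - <<'E'
from h import *
where();s=get_state();print(s["eef_pos"],s["qpos"])
delta(world(-140,2.5,170),ori(40))
E
```

```text
t 1.3667 stand mm [ 198.6 -138.5  261.2] err deg [-15.7 -37.8 -43.2] F [-0.7  0.1 -0.2] open 0.025575757988885034
[ 0.45718261 -0.17018125  0.26124019] [ 0.80901608 -0.02228095 -0.49601707  1.77886627 -0.00977908  1.38246411
 -0.10661494]
t cm [ 33.9  -14.02   9.09] a deg [-15.7 -37.8 -43.2]
```

drive_tool([
  {"tx": 34,"ty": -14,"tz": 0,"ax": -15.7,"ay": -37.8,"az": -43.2,"claw": 0.7},
  {"tx": 34,"ty": -14,"tz": 0,"ax": -15.7,"ay": -37.8,"az": -43.2,"claw": 0.7},
  {"tx": 34,"ty": -14,"tz": 0,"ax": -15.7,"ay": -37.8,"az": -43.2,"claw": 0.7},
  {"tx": 34,"ty": -14,"tz": 0,"ax": -15.7,"ay": -37.8,"az": -43.2,"claw": 0.7},
  {"tx": 34,"ty": -14,"tz": 0,"ax": -15.7,"ay": -37.8,"az": -43.2,"claw": 0.7},
  {"tx": 34,"ty": -14,"tz": 0,"ax": -15.7,"ay": -37.8,"az": -43.2,"claw": 0.7},
  {"tx": 34,"ty": -14,"tz": 0,"ax": -15.7,"ay": -37.8,"az": -43.2,"claw": 0.7},
  {"tx": 34,"ty": -14,"tz": 0,"ax": -15.7,"ay": -37.8,"az": -43.2,"claw": 0.7},
  {"tx": 34,"ty": -14,"tz": 0,"ax": -15.7,"ay": -37.8,"az": -43.2,"claw": 0.7},
  {"tx": 34,"ty": -14,"tz": 5,"ax": -15.7,"ay": -37.8,"az": -43.2,"claw": 0.7},
  {"tx": 34,"ty": -14,"tz": 9,"ax": -15.7,"ay": -37.8,"az": -43.2,"claw": 0.7},
  {"tx": 34,"ty": -14,"tz": 9,"ax": -15.7,"ay": -37.8,"az": -43.2,"claw": 0.7},
  {"tx": 34,"ty": -14,"tz": 9,"ax": -15.7,"ay": -37.8,"az": -43.2,"claw": 0.7},
  {"tx": 34,"ty": -14,"tz": 9,"ax": -15.7,"ay": -37.8,"az": -43.2,"claw": 0.7},
])

```text
time_s: 2.53
eef_pos: [0.4703, 0.1958, 0.1723]
tool_rot: [1.432, 2.071, -0.521]
force: [0.9, -0.1, 0.8]
opening: 0.0257
grip_force: 0.0
```

```bash
python3 - <<'E'
from h import *
where();s=get_state();print(s["eef_pos"],s["qpos"])
delta(world(-110,2.5,72),ori(40)); delta(world(-140,2.5,72),ori(40))
E
```

```text
t 2.5333 stand mm [-138.5    4.4  172.3] err deg [-0.1  0.  -0.2] F [ 0.9 -0.1  0.8] open 0.02573536826778496
[0.47028842 0.19578464 0.17234298] [ 0.00399032  0.4673533  -1.05483677  1.79981806  0.89404963  1.68365576
 -0.91313842]
t cm [ 4.26 -0.18  9.52] a deg [-0.1  0.  -0.2]
t cm [ 6.56 -0.2   7.59] a deg [-0.1  0.  -0.2]
```

drive_tool([
  {"tx": 6.6,"ty": -0.2,"tz": 7.6,"ax": 0,"ay": 0,"az": 0,"claw": 0.7},
  {"tx": 6.6,"ty": -0.2,"tz": 7.6,"ax": 0,"ay": 0,"az": 0,"claw": 0.7},
  {"tx": 6.6,"ty": -0.2,"tz": 7.6,"ax": 0,"ay": 0,"az": 0,"claw": 0.7},
  {"tx": 4.3,"ty": -0.2,"tz": 9.5,"ax": 0,"ay": 0,"az": 0,"claw": 0.7},
  {"tx": 4.3,"ty": -0.2,"tz": 9.5,"ax": 0,"ay": 0,"az": 0,"claw": 0.7},
  {"tx": 4.3,"ty": -0.2,"tz": 9.5,"ax": 0,"ay": 0,"az": 0,"claw": 0.7},
])

```text
time_s: 3.03
eef_pos: [0.4797, 0.1685, 0.0734]
tool_rot: [1.435, 2.067, -0.518]
force: [-0.2, -0.1, -0.7]
opening: 0.0258
grip_force: 0.0
```

```bash
python3 - <<'E'
from h import *
where()
b=capture("top");a=capture("scene")
cv2.imwrite("pics/p1.png",np.hstack([cv2.resize(x["img"][100:300,150:390],(400,333)) for x in (a,b)])[...,::-1])
for x in (-70,-60,-35,-30):delta(world(x,0 if x>-50 else 1.5,72))
E
```

```text
t 3.0333 stand mm [-109.7    3.5   73.4] err deg [-0.1  0.  -0.4] F [-0.2 -0.1 -0.7] open 0.02580479381789659
t cm [-3.15 -0.19  2.79] a deg [0. 0. 0.]
t cm [-3.91 -0.19  3.44] a deg [0. 0. 0.]
t cm [-5.83 -0.33  5.04] a deg [0. 0. 0.]
t cm [-6.21 -0.33  5.36] a deg [0. 0. 0.]
```

View pics/p1.png

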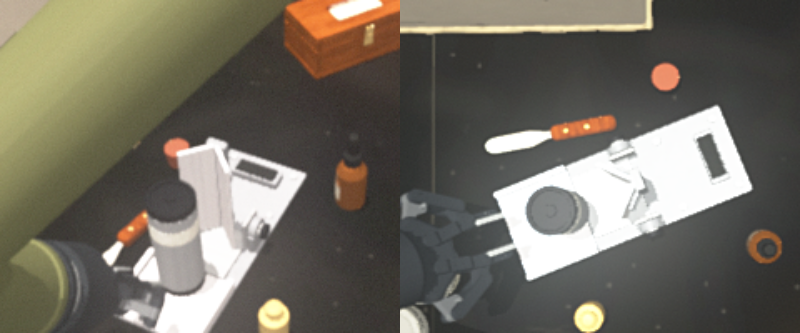

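drive_tool([
  {"tx": -0.31,"ty": -0.05,"tz": 0.26,"ax": 0,"ay": 0,"az": 0,"claw": 0.7},
  {"tx": -0.62,"ty": -0.1,"tz": 0.51,"ax": 0,"ay": 0,"az": 0,"claw": 0.7},
  {"tx": -0.92,"ty": -0.1,"tz": 0.77,"ax": 0,"ay": 0,"az": 0,"claw": 0.7},
  {"tx": -1.23,"ty": -0.1,"tz": 1.02,"ax": 0,"ay": 0,"az": 0,"claw": 0.7},
  {"tx": -1.54,"ty": -0.1,"tz": 1.28,"ax": 0,"ay": 0,"az": 0,"claw": 0.7},
  {"tx": -1.85,"ty": -0.1,"tz": 1.54,"ax": 0,"ay": 0,"az": 0,"claw": 0.7},
  {"tx": -1.96,"ty": -0.1,"tz": 1.63,"ax": 0,"ay": 0,"az": 0,"claw": 0.7},
  {"tx": -2.08,"ty": -0.1,"tz": 1.73,"ax": 0,"ay": 0,"az": 0,"claw": 0.7},
  {"tx": -2.19,"ty": -0.1,"tz": 1.82,"ax": 0,"ay": 0,"az": 0,"claw": 0.7},
  {"tx": -2.31,"ty": -0.1,"tz": 1.92,"ax": 0,"ay": 0,"az": 0,"claw": 0.7},
  {"tx": -2.43,"ty": -0.1,"tz": 2.02,"ax": 0,"ay": 0,"az": 0,"claw": 0.7},
  {"tx": -2.54,"ty": -0.15,"tz": 2.11,"ax": 0,"ay": 0,"az": 0,"claw": 0.7},
  {"tx": -2.66,"ty": -0.15,"tz": 2.21,"ax": 0,"ay": 0,"az": 0,"claw": 0.7},
  {"tx": -2.77,"ty": -0.15,"tz": 2.3,"ax": 0,"ay": 0,"az": 0,"claw": 0.7},
  {"tx": -2.89,"ty": -0.15,"tz": 2.4,"ax": 0,"ay": 0,"az": 0,"claw": 0.7},
  {"tx": -3.0,"ty": -0.15,"tz": 2.5,"ax": 0,"ay": 0,"az": 0,"claw": 0.7},
  {"tx": -3.12,"ty": -0.15,"tz": 2.59,"ax": 0,"ay": 0,"az": 0,"claw": 0.7},
  {"tx": -3.23,"ty": -0.2,"tz": 2.69,"ax": 0,"ay": 0,"az": 0,"claw": 0.7},
  {"tx": -3.35,"ty": -0.2,"tz": 2.78,"ax": 0,"ay": 0,"az": 0,"claw": 0.7},
  {"tx": -3.46,"ty": -0.2,"tz": 2.88,"ax": 0,"ay": 0,"az": 0,"claw": 0.7},
])

```text
time_s: 4.8
eef_pos: [0.4915, 0.1276, 0.0709]
tool_rot: [1.429, 2.074, -0.519]
force: [-0.4, 2.8, -0.6]
opening: 0.0256
grip_force: 0.8
```

```bash
cat >> h.py <<'E'
def tube():
    S=stand(pts(capture("top")))*1000;z=S[...,2]
    m=(abs(S[...,1])<40)&(z>133)&(z<146)&(S[...,0]>-80)&(S[...,0]<30)
    n,l,st,_=cv2.connectedComponentsWithStats(m.astype(np.uint8));k=1+st[1:,4].argmax();q=S[l==k]
    print("tube top",len(q),np.percentile(q,[1,50,99],axis=0).round(1).tolist())
E
python3 - <<'E'
from h import *
where();tube();where()
for x in (-40,-30):delta(world(x,0 ,72))
E
```

```text
t 4.8 stand mm [-67.3  -0.1  70.9] err deg [-0.  -0.1 -0.1] F [-0.4  2.8 -0.6] open 0.0256431505748421
tube top 753 [[-58.1, -23.7, 134.9], [-35.2, -0.6, 138.9], [-12.0, 22.8, 142.9]]
t 4.85 stand mm [-66.8  -0.2  70.9] err deg [-0.1 -0.1 -0.1] F [-0.5  1.4 -0.3] open 0.025551825321411994
t cm [-2.13  0.02  1.64] a deg [0. 0. 0.]
t cm [-2.9   0.02  2.28] a deg [0. 0. 0.]
```

drive_tool([
  {"tx": -0.11,"ty": 0,"tz": 0.09,"ax": 0,"ay": 0,"az": 0,"claw": 0.7},
  {"tx": -0.22,"ty": 0,"tz": 0.17,"ax": 0,"ay": 0,"az": 0,"claw": 0.7},
  {"tx": -0.33,"ty": 0,"tz": 0.26,"ax": 0,"ay": 0,"az": 0,"claw": 0.7},
  {"tx": -0.44,"ty": 0,"tz": 0.35,"ax": 0,"ay": 0,"az": 0,"claw": 0.7},
  {"tx": -0.55,"ty": 0,"tz": 0.44,"ax": 0,"ay": 0,"az": 0,"claw": 0.7},
  {"tx": -0.66,"ty": 0,"tz": 0.52,"ax": 0,"ay": 0,"az": 0,"claw": 0.7},
  {"tx": -0.77,"ty": 0,"tz": 0.61,"ax": 0,"ay": 0,"az": 0,"claw": 0.7},
  {"tx": -0.88,"ty": 0,"tz": 0.7,"ax": 0,"ay": 0,"az": 0,"claw": 0.7},
  {"tx": -0.99,"ty": 0,"tz": 0.78,"ax": 0,"ay": 0,"az": 0,"claw": 0.7},
  {"tx": -1.1,"ty": 0,"tz": 0.87,"ax": 0,"ay": 0,"az": 0,"claw": 0.7},
  {"tx": -1.21,"ty": 0,"tz": 0.96,"ax": 0,"ay": 0,"az": 0,"claw": 0.7},
  {"tx": -1.32,"ty": 0,"tz": 1.04,"ax": 0,"ay": 0,"az": 0,"claw": 0.7},
  {"tx": -1.43,"ty": 0,"tz": 1.13,"ax": 0,"ay": 0,"az": 0,"claw": 0.7},
  {"tx": -1.54,"ty": 0,"tz": 1.22,"ax": 0,"ay": 0,"az": 0,"claw": 0.7},
  {"tx": -1.65,"ty": 0,"tz": 1.31,"ax": 0,"ay": 0,"az": 0,"claw": 0.7},
  {"tx": -1.76,"ty": 0,"tz": 1.39,"ax": 0,"ay": 0,"az": 0,"claw": 0.7},
  {"tx": -1.87,"ty": 0,"tz": 1.48,"ax": 0,"ay": 0,"az": 0,"claw": 0.7},
  {"tx": -1.98,"ty": 0,"tz": 1.57,"ax": 0,"ay": 0,"az": 0,"claw": 0.7},
  {"tx": -2.09,"ty": 0,"tz": 1.65,"ax": 0,"ay": 0,"az": 0,"claw": 0.7},
  {"tx": -2.15,"ty": 0,"tz": 1.7,"ax": 0,"ay": 0,"az": 0,"claw": 0.7},
])

```text
time_s: 6.52
eef_pos: [0.5013, 0.1018, 0.0717]
tool_rot: [1.43, 2.074, -0.519]
force: [-1.3, 1.9, 0.8]
opening: 0.0256
grip_force: 1.0
```

```bash
python3 - <<'E'
from h import *
where();tube();where()
E
```

```text
t 6.5167 stand mm [-39.7  -0.2  71.7] err deg [-0.  -0.1 -0.1] F [-1.3  1.9  0.8] open 0.02560792872077909
tube top 744 [[-29.4, -23.8, 134.7], [-6.5, -0.7, 139.1], [16.5, 22.4, 144.0]]
t 6.5667 stand mm [-39.6  -0.1  71.8] err deg [-0.  -0.1 -0.1] F [ 0.1  1.7 -0.5] open 0.025855861339020052
```

drive_tool([
  {"tx": -0.06,"ty": 0,"tz": 0.05,"ax": 0,"ay": 0,"az": 0,"claw": 0.7},
  {"tx": -0.12,"ty": 0,"tz": 0.1,"ax": 0,"ay": 0,"az": 0,"claw": 0.7},
  {"tx": -0.18,"ty": 0,"tz": 0.15,"ax": 0,"ay": 0,"az": 0,"claw": 0.7},
  {"tx": -0.24,"ty": 0,"tz": 0.2,"ax": 0,"ay": 0,"az": 0,"claw": 0.7},
  {"tx": -0.3,"ty": 0,"tz": 0.25,"ax": 0,"ay": 0,"az": 0,"claw": 0.7},
  {"tx": -0.36,"ty": 0,"tz": 0.3,"ax": 0,"ay": 0,"az": 0,"claw": 0.7},
  {"tx": -0.42,"ty": 0,"tz": 0.35,"ax": 0,"ay": 0,"az": 0,"claw": 0.7},
])

```text
time_s: 7.15
eef_pos: [0.5032, 0.0969, 0.0717]
tool_rot: [1.429, 2.074, -0.519]
force: [-0.8, 2.4, -0.3]
opening: 0.0255
grip_force: 1.1
```

drive_tool([
  {"tx": -0.05,"ty": 0,"tz": 0.04,"ax": 0,"ay": 0,"az": 0,"claw": 0.7},
  {"tx": -0.1,"ty": 0,"tz": 0.08,"ax": 0,"ay": 0,"az": 0,"claw": 0.7},
])

```text
time_s: 7.32
eef_pos: [0.5036, 0.0957, 0.0717]
tool_rot: [1.429, 2.074, -0.519]
force: [-0.3, 1.4, -0.6]
opening: 0.0259
grip_force: 1.0
```

```bash
python3 - <<'E'
from h import *
where();tube();where()
E
```

```text
t 7.3167 stand mm [-33.2  -0.1  71.7] err deg [-0.  -0.1 -0.1] F [-0.3  1.4 -0.6] open 0.025886809172761153
tube top 831 [[-22.7, -25.3, 133.5], [2.0, -0.5, 138.9], [27.8, 24.1, 143.7]]
t 7.3667 stand mm [-33.1  -0.2  71.7] err deg [-0.  -0.1 -0.1] F [-0.7  1.4  0.4] open 0.025722210900716285
```

drive_tool([
  {"tx": -0.05,"ty": 0,"tz": 0.04,"ax": 0,"ay": 0,"az": 0,"claw": 0.7},
  {"tx": -0.1,"ty": 0,"tz": 0.08,"ax": 0,"ay": 0,"az": 0,"claw": 0.7},
  {"tx": -0.15,"ty": 0,"tz": 0.13,"ax": 0,"ay": 0,"az": 0,"claw": 0.7},
])

```text
time_s: 7.62
eef_pos: [0.5042, 0.094, 0.0715]
tool_rot: [1.429, 2.074, -0.519]
force: [-1.1, 2.1, -0.6]
opening: 0.0257
grip_force: 1.0
```

drive_tool([
  {"tx": -0.05,"ty": 0,"tz": 0.04,"ax": 0,"ay": 0,"az": 0,"claw": 0.7},
  {"tx": -0.1,"ty": 0,"tz": 0.08,"ax": 0,"ay": 0,"az": 0,"claw": 0.7},
])

```text
time_s: 7.78
eef_pos: [0.5047, 0.0926, 0.0717]
tool_rot: [1.43, 2.074, -0.519]
force: [-0.1, 1.7, -0.8]
opening: 0.0258
grip_force: 0.9
```

drive_tool([
  {"tx": -0.05,"ty": 0,"tz": 0.04,"ax": 0,"ay": 0,"az": 0,"claw": 0.7},
  {"tx": -0.1,"ty": 0,"tz": 0.08,"ax": 0,"ay": 0,"az": 0,"claw": 0.7},
  {"tx": -0.15,"ty": 0,"tz": 0.13,"ax": 0,"ay": 0,"az": 0,"claw": 0.7},
])

```text
time_s: 8.03
eef_pos: [0.5055, 0.0914, 0.0716]
tool_rot: [1.429, 2.075, -0.518]
force: [-1.2, 3.6, 0.1]
opening: 0.0257
grip_force: 2.0
```

```bash
python3 - <<'E'
from h import *
where()
b=capture("top");a=capture("scene")
cv2.imwrite("pics/p2.png",np.hstack([cv2.resize(a["img"][170:290,200:340],(400,343),interpolation=2),cv2.resize(b["img"][170:270,205:325],(400,343),interpolation=2)])[...,::-1])
E
```

```text
t 8.0333 stand mm [-28.5   0.   71.6] err deg [-0.  -0.1 -0. ] F [-1.2  3.6  0.1] open 0.02565474210979561
```

View pics/p2.png

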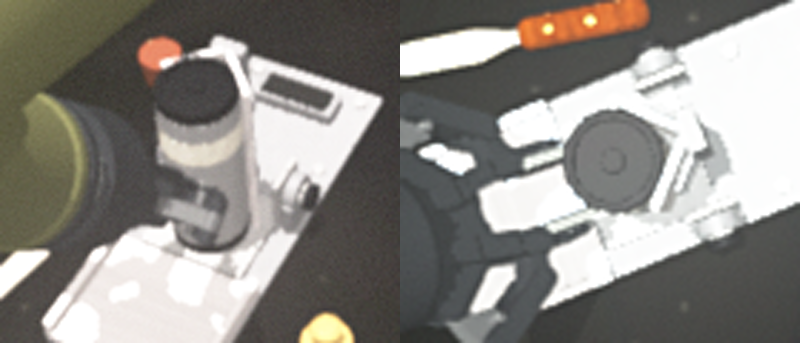

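drive_tool([
  {"tx": -0.05,"ty": 0,"tz": 0.04,"ax": 0,"ay": 0,"az": 0,"claw": 0.7},
  {"tx": -0.08,"ty": 0,"tz": 0.07,"ax": 0,"ay": 0,"az": 0,"claw": 0.7},
])

```text
time_s: 8.3
eef_pos: [0.5057, 0.0911, 0.0716]
tool_rot: [1.429, 2.076, -0.517]
force: [-2.3, 6.3, 0.1]
opening: 0.0256
grip_force: 3.1
```

drive_tool([
  {"tx": -0.05,"ty": 0,"tz": 0.04,"ax": 0,"ay": 0,"az": 0,"claw": 0.7},
  {"tx": -0.05,"ty": 0,"tz": 0.04,"ax": 0,"ay": 0,"az": 0,"claw": 0.7},
])

```text
time_s: 8.47
eef_pos: [0.5058, 0.0911, 0.0716]
tool_rot: [1.429, 2.077, -0.516]
force: [-2.6, 5.9, 0.1]
opening: 0.0259
grip_force: 3.4
```

```bash
cat >> h.py <<'E'
O=O+.003*sx
def tcp(th,hT=118,lead=0):
    d=11*abs(np.sin(np.radians(50-th))); u=-33-22-d; w=hT-30; t=np.radians(th)
    return np.array([33+u*np.cos(t)+w*np.sin(t),0,30-u*np.sin(t)+w*np.cos(t)])
E
python3 - <<'E'
from h import *
where()
delta(world(-50,0,72));delta(world(-50,0,118));delta(world(-33,0,118))
s=get_state()
X=np.array([-.766,-.643]);Z=np.array([.643,-.766])
for k in range(0,96,24):
    p0=tcp(k)
    print("from",k,p0.round(1))
    for j in np.arange(1.2,24.1,1.2):
        e=(tcp(k+j)-p0)[[0,2]]/10; print([round(e@X,2),round(e@Z,2)],end=" ")
    print()
E
```

```text
t 8.4667 stand mm [-31.1   0.3  71.6] err deg [ 0.1 -0.2 -0. ] F [-2.6  5.9  0.1] open 0.025897937614421575
t cm [ 1.43 -0.02 -1.25] a deg [0. 0. 0.]
t cm [-1.52 -0.02 -4.78] a deg [0. 0. 0.]
t cm [-2.82 -0.02 -3.69] a deg [0. 0. 0.]
from 0 [-30.4   0.  118. ]
[np.float64(-0.24), np.float64(0.03)] [np.float64(-0.47), np.float64(0.06)] [np.float64(-0.71), np.float64(0.1)] [np.float64(-0.95), np.float64(0.15)] [np.float64(-1.18), np.float64(0.2)] [np.float64(-1.41), np.float64(0.26)] [np.float64(-1.65), np.float64(0.32)] [np.float64(-1.88), np.float64(0.38)] [np.float64(-2.11), np.float64(0.46)] [np.float64(-2.33), np.float64(0.53)] [np.float64(-2.56), np.float64(0.62)] [np.float64(-2.78), np.float64(0.7)] [np.float64(-3.0), np.float64(0.8)] [np.float64(-3.22), np.float64(0.89)] [np.float64(-3.44), np.float64(1.0)] [np.float64(-3.66), np.float64(1.1)] [np.float64(-3.87), np.float64(1.22)] [np.float64(-4.08), np.float64(1.34)] [np.float64(-4.29), np.float64(1.46)] [np.float64(-4.49), np.float64(1.58)] 
from 24 [ 14.1   0.  134.7]
[np.float64(-0.2), np.float64(0.13)] [np.float64(-0.4), n
[... 1564 characters left out ...]
.1), np.float64(0.4)] [np.float64(-0.14), np.float64(0.6)] [np.float64(-0.18), np.float64(0.8)] [np.float64(-0.22), np.float64(1.0)] [np.float64(-0.25), np.float64(1.21)] [np.float64(-0.28), np.float64(1.41)] [np.float64(-0.3), np.float64(1.62)] [np.float64(-0.32), np.float64(1.83)] [np.float64(-0.34), np.float64(2.04)] [np.float64(-0.35), np.float64(2.25)] [np.float64(-0.36), np.float64(2.46)] [np.float64(-0.36), np.float64(2.67)] [np.float64(-0.36), np.float64(2.88)] [np.float64(-0.36), np.float64(3.09)] [np.float64(-0.35), np.float64(3.3)] [np.float64(-0.33), np.float64(3.51)] [np.float64(-0.31), np.float64(3.72)] [np.float64(-0.29), np.float64(3.93)] [np.float64(-0.26), np.float64(4.15)]
```

drive_tool([
  {"tx": 0.3,"ty": 0,"tz": -0.25,"ax": 0,"ay": 0,"az": 0,"claw": 0.7},
  {"tx": 0.7,"ty": 0,"tz": -0.6,"ax": 0,"ay": 0,"az": 0,"claw": 0.7},
  {"tx": 1.2,"ty": 0,"tz": -1.0,"ax": 0,"ay": 0,"az": 0,"claw": 0.7},
  {"tx": 1.6,"ty": 0,"tz": -1.4,"ax": 0,"ay": 0,"az": 0,"claw": 0.7},
  {"tx": 0.9,"ty": 0,"tz": -2.3,"ax": 0,"ay": 0,"az": 0,"claw": 0.7},
  {"tx": 0.1,"ty": 0,"tz": -3.2,"ax": 0,"ay": 0,"az": 0,"claw": 0.7},
  {"tx": -0.7,"ty": 0,"tz": -4.1,"ax": 0,"ay": 0,"az": 0,"claw": 0.7},
  {"tx": -1.4,"ty": 0,"tz": -4.9,"ax": 0,"ay": 0,"az": 0,"claw": 0.7},
  {"tx": -1.4,"ty": 0,"tz": -4.9,"ax": 0,"ay": 0,"az": 0,"claw": 0.7},
  {"tx": -1.4,"ty": 0,"tz": -4.9,"ax": 0,"ay": 0,"az": 0,"claw": 0.7},
])

```text
time_s: 9.3
eef_pos: [0.4993, 0.1085, 0.1195]
tool_rot: [1.431, 2.072, -0.517]
force: [-0.3, -0.5, 0.2]
opening: 0.0259
grip_force: 0.0
```

```bash
python3 - <<'E'
from h import *
where()
delta(world(-34,0,118));delta(world(-30.4,0,118))
S=stand(pts(capture("top")))*1000;z=S[...,2]
m=(abs(S[...,1])<40)&(z>136)&(z<146)&(S[...,0]>-40)&(S[...,0]<30);q=S[m];print(np.percentile(q,[1,50,99],axis=0).round(1))
E
```

```text
t 9.3 stand mm [-49.7   0.4 119.5] err deg [ 0.  -0.  -0.2] F [-0.3 -0.5  0.2] open 0.025936734834543004
t cm [-1.11 -0.03  1.12] a deg [0. 0. 0.]
t cm [-1.38 -0.03  1.35] a deg [0. 0. 0.]
[[-25.7 -22.9 136.1]
 [ -2.1   0.5 138.1]
 [ 21.4  23.5 141.7]]
```

drive_tool([
  {"tx": -0.3,"ty": 0,"tz": 0.3,"ax": 0,"ay": 0,"az": 0,"claw": 0.7},
  {"tx": -0.55,"ty": 0,"tz": 0.55,"ax": 0,"ay": 0,"az": 0,"claw": 0.7},
  {"tx": -0.8,"ty": 0,"tz": 0.8,"ax": 0,"ay": 0,"az": 0,"claw": 0.7},
  {"tx": -0.95,"ty": 0,"tz": 0.97,"ax": 0,"ay": 0,"az": 0,"claw": 0.7},
  {"tx": -1.1,"ty": 0,"tz": 1.1,"ax": 0,"ay": 0,"az": 0,"claw": 0.7},
  {"tx": -1.2,"ty": 0,"tz": 1.2,"ax": 0,"ay": 0,"az": 0,"claw": 0.7},
  {"tx": -1.3,"ty": 0,"tz": 1.28,"ax": 0,"ay": 0,"az": 0,"claw": 0.7},
  {"tx": -1.38,"ty": 0,"tz": 1.35,"ax": 0,"ay": 0,"az": 0,"claw": 0.7},
])

```text
time_s: 10.02
eef_pos: [0.5055, 0.0914, 0.1166]
tool_rot: [1.429, 2.075, -0.517]
force: [-0.8, 3.3, 0.9]
opening: 0.0256
grip_force: 1.7
```

```bash
python3 -c "
from h import *
where()"
```

```text
t 10.0167 stand mm [-31.4   0.  116.6] err deg [ 0.  -0.2 -0. ] F [-0.8  3.3  0.9] open 0.025647139457942666
```

drive_tool([
  {"tx": -0.06,"ty": 0,"tz": 0.01,"ax": 0,"ay": 0,"az": 0,"claw": 0.7},
  {"tx": -0.12,"ty": 0,"tz": 0.02,"ax": 0,"ay": 0,"az": 0,"claw": 0.7},
  {"tx": -0.24,"ty": 0,"tz": 0.03,"ax": 0,"ay": 0,"az": 0,"claw": 0.7},
  {"tx": -0.36,"ty": 0,"tz": 0.05,"ax": 0,"ay": 0,"az": 0,"claw": 0.7},
  {"tx": -0.47,"ty": 0,"tz": 0.06,"ax": 0,"ay": 0,"az": 0,"claw": 0.7},
  {"tx": -0.59,"ty": 0,"tz": 0.08,"ax": 0,"ay": 0,"az": 0,"claw": 0.7},
  {"tx": -0.71,"ty": 0,"tz": 0.1,"ax": 0,"ay": 0,"az": 0,"claw": 0.7},
  {"tx": -0.83,"ty": 0,"tz": 0.12,"ax": 0,"ay": 0,"az": 0,"claw": 0.7},
  {"tx": -0.95,"ty": 0,"tz": 0.15,"ax": 0,"ay": 0,"az": 0,"claw": 0.7},
])

```text
time_s: 10.77
eef_pos: [0.5078, 0.0854, 0.1208]
tool_rot: [1.429, 2.079, -0.515]
force: [-2.3, 6.4, -1.7]
opening: 0.0256
grip_force: 3.8
```

```bash
python3 - <<'E'
from h import *
where()
print(tcp(2),tcp(4))
E
```

```text
t 10.7667 stand mm [-2.500e+01  1.000e-01  1.208e+02] err deg [ 0.1 -0.3  0.1] F [-2.3  6.4 -1.7] open 0.0256383443164505
[-27.06495312   0.         120.15115428] [-23.62091585   0.         122.17420717]
```

drive_tool([
  {"tx": -0.23,"ty": 0,"tz": 0.05,"ax": 0,"ay": 0,"az": 0,"claw": 0.7},
  {"tx": -0.46,"ty": 0,"tz": 0.11,"ax": 0,"ay": 0,"az": 0,"claw": 0.7},
  {"tx": -0.7,"ty": 0,"tz": 0.17,"ax": 0,"ay": 0,"az": 0,"claw": 0.7},
  {"tx": -0.93,"ty": 0,"tz": 0.23,"ax": 0,"ay": 0,"az": 0,"claw": 0.7},
  {"tx": -1.16,"ty": 0,"tz": 0.31,"ax": 0,"ay": 0,"az": 0,"claw": 0.7},
  {"tx": -1.38,"ty": 0,"tz": 0.38,"ax": 0,"ay": 0,"az": 0,"claw": 0.7},
  {"tx": -1.61,"ty": 0,"tz": 0.47,"ax": 0,"ay": 0,"az": 0,"claw": 0.7},
  {"tx": -1.83,"ty": 0,"tz": 0.55,"ax": 0,"ay": 0,"az": 0,"claw": 0.7},
  {"tx": -2.05,"ty": 0,"tz": 0.65,"ax": 0,"ay": 0,"az": 0,"claw": 0.7},
  {"tx": -2.27,"ty": 0,"tz": 0.74,"ax": 0,"ay": 0,"az": 0,"claw": 0.7},
  {"tx": -2.49,"ty": 0,"tz": 0.85,"ax": 0,"ay": 0,"az": 0,"claw": 0.7},
  {"tx": -2.71,"ty": 0,"tz": 0.95,"ax": 0,"ay": 0,"az": 0,"claw": 0.7},
  {"tx": -2.92,"ty": 0,"tz": 1.07,"ax": 0,"ay": 0,"az": 0,"claw": 0.7},
  {"tx": -3.13,"ty": 0,"tz": 1.19,"ax": 0,"ay": 0,"az": 0,"claw": 0.7},
  {"tx": -3.34,"ty": 0,"tz": 1.31,"ax": 0,"ay": 0,"az": 0,"claw": 0.7},
  {"tx": -3.54,"ty": 0,"tz": 1.43,"ax": 0,"ay": 0,"az": 0,"claw": 0.7},
])

```text
time_s: 12.1
eef_pos: [0.5212, 0.0509, 0.1333]
tool_rot: [1.428, 2.077, -0.516]
force: [-0.9, 6.4, -0.2]
opening: 0.0256
grip_force: 3.3
```

```bash
python3 - <<'E'
from h import *
where()
print(tcp(22),tcp(24))
b=capture("top");a=capture("scene")
cv2.imwrite("pics/p3.png",np.hstack([cv2.resize(a["img"][170:290,200:340],(400,343),interpolation=2),cv2.resize(b["img"][170:270,205:325],(400,343),interpolation=2)])[...,::-1])
E
```

```text
t 12.1 stand mm [ 12.    0.3 133.3] err deg [ 0.1 -0.2  0. ] F [-0.9  6.4 -0.2] open 0.025605875242034858
[ 10.18211723   0.         134.13008041] [ 14.14263275   0.         134.72383334]
```

View pics/p3.png

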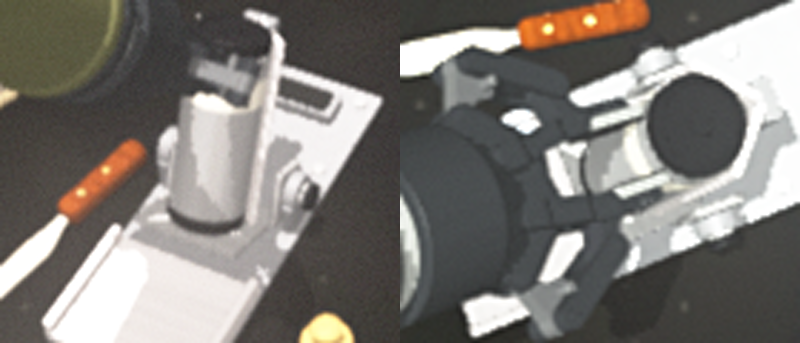

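drive_tool([
  {"tx": -0.2,"ty": 0,"tz": 0.13,"ax": 0,"ay": 0,"az": 0,"claw": 0.7},
  {"tx": -0.4,"ty": 0,"tz": 0.27,"ax": 0,"ay": 0,"az": 0,"claw": 0.7},
  {"tx": -0.59,"ty": 0,"tz": 0.41,"ax": 0,"ay": 0,"az": 0,"claw": 0.7},
  {"tx": -0.78,"ty": 0,"tz": 0.55,"ax": 0,"ay": 0,"az": 0,"claw": 0.7},
  {"tx": -0.97,"ty": 0,"tz": 0.7,"ax": 0,"ay": 0,"az": 0,"claw": 0.7},
  {"tx": -1.16,"ty": 0,"tz": 0.86,"ax": 0,"ay": 0,"az": 0,"claw": 0.7},
  {"tx": -1.34,"ty": 0,"tz": 1.01,"ax": 0,"ay": 0,"az": 0,"claw": 0.7},
  {"tx": -1.51,"ty": 0,"tz": 1.18,"ax": 0,"ay": 0,"az": 0,"claw": 0.7},
  {"tx": -1.69,"ty": 0,"tz": 1.34,"ax": 0,"ay": 0,"az": 0,"claw": 0.7},
  {"tx": -1.86,"ty": 0,"tz": 1.51,"ax": 0,"ay": 0,"az": 0,"claw": 0.7},
  {"tx": -2.02,"ty": 0,"tz": 1.68,"ax": 0,"ay": 0,"az": 0,"claw": 0.7},
  {"tx": -2.18,"ty": 0,"tz": 1.86,"ax": 0,"ay": 0,"az": 0,"claw": 0.7},
  {"tx": -2.34,"ty": 0,"tz": 2.04,"ax": 0,"ay": 0,"az": 0,"claw": 0.7},
  {"tx": -2.49,"ty": 0,"tz": 2.23,"ax": 0,"ay": 0,"az": 0,"claw": 0.7},
  {"tx": -2.64,"ty": 0,"tz": 2.41,"ax": 0,"ay": 0,"az": 0,"claw": 0.7},
  {"tx": -2.78,"ty": 0,"tz": 2.6,"ax": 0,"ay": 0,"az": 0,"claw": 0.7},
  {"tx": -2.92,"ty": 0,"tz": 2.8,"ax": 0,"ay": 0,"az": 0,"claw": 0.7},
  {"tx": -3.06,"ty": 0,"tz": 2.99,"ax": 0,"ay": 0,"az": 0,"claw": 0.7},
  {"tx": -3.19,"ty": 0,"tz": 3.19,"ax": 0,"ay": 0,"az": 0,"claw": 0.7},
  {"tx": -3.31,"ty": 0,"tz": 3.39,"ax": 0,"ay": 0,"az": 0,"claw": 0.7},
])

```text
time_s: 13.87
eef_pos: [0.5388, 0.0046, 0.1291]
tool_rot: [1.429, 2.073, -0.518]
force: [1.5, 4.7, 3.9]
opening: 0.0258
grip_force: 3.0
```

```bash
python3 - <<'E'
from h import *
where()
print(tcp(46),tcp(48))
E
```

```text
t 13.8667 stand mm [ 61.5   0.2 129.1] err deg [ 0.  -0.  -0.1] F [1.5 4.7 3.9] open 0.025833660884041598
[ 57.56266595   0.         131.24559031] [ 61.33768576   0.         130.04174795]
```

drive_tool([
  {"tx": -0.12,"ty": 0,"tz": 0.2,"ax": 0,"ay": 0,"az": 0,"claw": 0.7},
  {"tx": -0.24,"ty": 0,"tz": 0.4,"ax": 0,"ay": 0,"az": 0,"claw": 0.7},
  {"tx": -0.35,"ty": 0,"tz": 0.56,"ax": 0,"ay": 0,"az": 0,"claw": 0.7},
  {"tx": -0.46,"ty": 0,"tz": 0.73,"ax": 0,"ay": 0,"az": 0,"claw": 0.7},
  {"tx": -0.57,"ty": 0,"tz": 0.89,"ax": 0,"ay": 0,"az": 0,"claw": 0.7},
  {"tx": -0.67,"ty": 0,"tz": 1.06,"ax": 0,"ay": 0,"az": 0,"claw": 0.7},
  {"tx": -0.77,"ty": 0,"tz": 1.24,"ax": 0,"ay": 0,"az": 0,"claw": 0.7},
  {"tx": -0.87,"ty": 0,"tz": 1.41,"ax": 0,"ay": 0,"az": 0,"claw": 0.7},
  {"tx": -0.96,"ty": 0,"tz": 1.59,"ax": 0,"ay": 0,"az": 0,"claw": 0.7},
  {"tx": -1.05,"ty": 0,"tz": 1.77,"ax": 0,"ay": 0,"az": 0,"claw": 0.7},
  {"tx": -1.14,"ty": 0,"tz": 1.95,"ax": 0,"ay": 0,"az": 0,"claw": 0.7},
  {"tx": -1.22,"ty": 0,"tz": 2.13,"ax": 0,"ay": 0,"az": 0,"claw": 0.7},
  {"tx": -1.31,"ty": 0,"tz": 2.31,"ax": 0,"ay": 0,"az": 0,"claw": 0.7},
  {"tx": -1.38,"ty": 0,"tz": 2.5,"ax": 0,"ay": 0,"az": 0,"claw": 0.7},
  {"tx": -1.46,"ty": 0,"tz": 2.69,"ax": 0,"ay": 0,"az": 0,"claw": 0.7},
  {"tx": -1.53,"ty": 0,"tz": 2.88,"ax": 0,"ay": 0,"az": 0,"claw": 0.7},
  {"tx": -1.59,"ty": 0,"tz": 3.07,"ax": 0,"ay": 0,"az": 0,"claw": 0.7},
  {"tx": -1.66,"ty": 0,"tz": 3.27,"ax": 0,"ay": 0,"az": 0,"claw": 0.7},
  {"tx": -1.72,"ty": 0,"tz": 3.46,"ax": 0,"ay": 0,"az": 0,"claw": 0.7},
  {"tx": -1.77,"ty": 0,"tz": 3.66,"ax": 0,"ay": 0,"az": 0,"claw": 0.7},
])

```text
time_s: 15.53
eef_pos: [0.5512, -0.0301, 0.1118]
tool_rot: [1.43, 2.074, -0.52]
force: [0.7, 2.7, 2.2]
opening: 0.0253
grip_force: 2.0
```

```bash
python3 - <<'E'
from h import *
where()
print(tcp(70),tcp(72))
E
```

```text
t 15.5333 stand mm [ 98.3  -0.6 111.8] err deg [-0.1 -0.1 -0.1] F [0.7 2.7 2.2] open 0.02533806423386836
[ 95.59508718   0.         115.31619861] [ 98.4236809    0.         113.42059636]
```

drive_tool([
  {"tx": -0.05,"ty": 0,"tz": 0.2,"ax": 0,"ay": 0,"az": 0,"claw": 0.7},
  {"tx": -0.1,"ty": 0,"tz": 0.4,"ax": 0,"ay": 0,"az": 0,"claw": 0.7},
  {"tx": -0.14,"ty": 0,"tz": 0.6,"ax": 0,"ay": 0,"az": 0,"claw": 0.7},
  {"tx": -0.18,"ty": 0,"tz": 0.8,"ax": 0,"ay": 0,"az": 0,"claw": 0.7},
  {"tx": -0.22,"ty": 0,"tz": 1.0,"ax": 0,"ay": 0,"az": 0,"claw": 0.7},
  {"tx": -0.25,"ty": 0,"tz": 1.2,"ax": 0,"ay": 0,"az": 0,"claw": 0.7},
  {"tx": -0.28,"ty": 0,"tz": 1.4,"ax": 0,"ay": 0,"az": 0,"claw": 0.7},
  {"tx": -0.3,"ty": 0,"tz": 1.6,"ax": 0,"ay": 0,"az": 0,"claw": 0.7},
  {"tx": -0.31,"ty": 0,"tz": 1.75,"ax": 0,"ay": 0,"az": 0,"claw": 0.7},
  {"tx": -0.32,"ty": 0,"tz": 1.9,"ax": 0,"ay": 0,"az": 0,"claw": 0.7},
  {"tx": -0.34,"ty": 0,"tz": 2.05,"ax": 0,"ay": 0,"az": 0,"claw": 0.7},
  {"tx": -0.35,"ty": 0,"tz": 2.2,"ax": 0,"ay": 0,"az": 0,"claw": 0.7},
  {"tx": -0.35,"ty": 0,"tz": 2.3,"ax": 0,"ay": 0,"az": 0,"claw": 0.7},
  {"tx": -0.36,"ty": 0,"tz": 2.4,"ax": 0,"ay": 0,"az": 0,"claw": 0.7},
  {"tx": -0.36,"ty": 0,"tz": 2.5,"ax": 0,"ay": 0,"az": 0,"claw": 0.7},
])

```text
time_s: 16.78
eef_pos: [0.5581, -0.0474, 0.0951]
tool_rot: [1.43, 2.074, -0.519]
force: [0.9, 1.4, 1.6]
opening: 0.0255
grip_force: 1.5
```

```bash
python3 - <<'E'
from h import *
where()
print(tcp(86.5),tcp(90))
b=capture("top");a=capture("scene")
cv2.imwrite("pics/p4.png",np.hstack([cv2.resize(a["img"][160:290,190:340],(400,343),interpolation=2),cv2.resize(b["img"][160:270,225:365],(400,343),interpolation=2)])[...,::-1])
E
```

```text
t 16.7833 stand mm [116.9  -0.4  95.1] err deg [-0.  -0.1 -0.1] F [0.9 1.4 1.6] open 0.02551438695079853
[117.0787489    0.          96.80053194] [121.           0.          92.07066371]
```

View pics/p4.png

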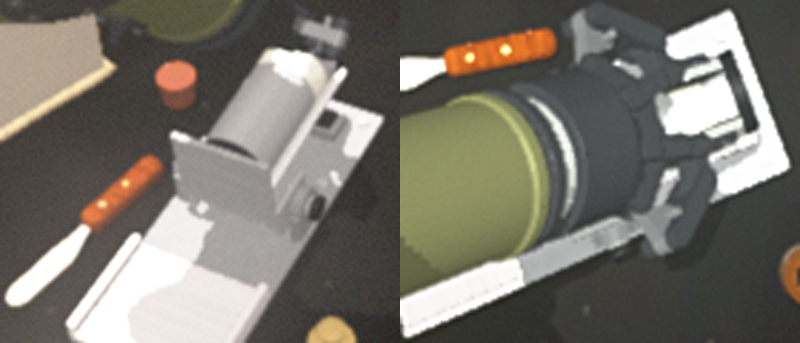

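drive_tool([
  {"tx": 0,"ty": 0,"tz": 0.1,"ax": 0,"ay": 0,"az": 0,"claw": 0.7},
  {"tx": 0,"ty": 0,"tz": 0.2,"ax": 0,"ay": 0,"az": 0,"claw": 0.7},
  {"tx": 0.01,"ty": 0,"tz": 0.3,"ax": 0,"ay": 0,"az": 0,"claw": 0.7},
  {"tx": 0.02,"ty": 0,"tz": 0.4,"ax": 0,"ay": 0,"az": 0,"claw": 0.7},
  {"tx": 0.03,"ty": 0,"tz": 0.5,"ax": 0,"ay": 0,"az": 0,"claw": 0.7},
])

```text
time_s: 17.3
eef_pos: [0.5591, -0.0501, 0.091]
tool_rot: [1.429, 2.074, -0.519]
force: [0.2, 2.0, 2.4]
opening: 0.0259
grip_force: 1.5
```

drive_tool([
  {"tx": 0.05,"ty": 0,"tz": 0.06,"ax": 0,"ay": 0,"az": 0,"claw": 0.7},
  {"tx": 0.1,"ty": 0,"tz": 0.12,"ax": 0,"ay": 0,"az": 0,"claw": 0.7},
  {"tx": 0.15,"ty": 0,"tz": 0.18,"ax": 0,"ay": 0,"az": 0,"claw": 0.7},
])

```text
time_s: 17.55
eef_pos: [0.5594, -0.0508, 0.0892]
tool_rot: [1.429, 2.072, -0.52]
force: [2.3, -1.0, 3.8]
opening: 0.0256
grip_force: 2.1
```

drive_tool([
  {"tx": 0.07,"ty": 0,"tz": 0.08,"ax": 0,"ay": 0,"az": 0,"claw": 0.7},
  {"tx": 0.13,"ty": 0,"tz": 0.15,"ax": 0,"ay": 0,"az": 0,"claw": 0.7},
  {"tx": 0.19,"ty": 0,"tz": 0.23,"ax": 0,"ay": 0,"az": 0,"claw": 0.7},
])

```text
time_s: 17.8
eef_pos: [0.5601, -0.0508, 0.0878]
tool_rot: [1.428, 2.07, -0.52]
force: [-2.0, 1.4, 13.3]
opening: 0.0254
grip_force: 7.1
```

drive_tool([
  {"tx": 0.06,"ty": 0,"tz": 0.08,"ax": 0,"ay": 0,"az": 0,"claw": 0.7},
  {"tx": 0.13,"ty": 0,"tz": 0.15,"ax": 0,"ay": 0,"az": 0,"claw": 0.7},
])

```text
time_s: 17.97
eef_pos: [0.5605, -0.0509, 0.0872]
tool_rot: [1.427, 2.067, -0.521]
force: [-4.0, 1.4, 20.4]
opening: 0.026
grip_force: 10.7
```

drive_tool([
  {"tx": -0.19,"ty": 0,"tz": -0.23,"ax": 0,"ay": 0,"az": 0,"claw": 0.7},
  {"tx": -0.39,"ty": 0,"tz": -0.46,"ax": 0,"ay": 0,"az": 0,"claw": 0.7},
  {"tx": -0.6,"ty": 0,"tz": -0.8,"ax": 0,"ay": 0,"az": 0,"claw": 0.7},
  {"tx": -1.3,"ty": 0,"tz": -1.6,"ax": 0,"ay": 0,"az": 0,"claw": 0.7},
  {"tx": -2.6,"ty": 0,"tz": -3.1,"ax": 0,"ay": 0,"az": 0,"claw": 0.7},
  {"tx": -4.5,"ty": 0,"tz": -5.4,"ax": 0,"ay": 0,"az": 0,"claw": 0.7},
  {"tx": -6.4,"ty": 0,"tz": -7.7,"ax": 0,"ay": 0,"az": 0,"claw": 0.7},
  {"tx": -8,"ty": 0,"tz": -9.5,"ax": 0,"ay": 0,"az": 0,"claw": 0.7},
  {"tx": -8,"ty": 0,"tz": -9.5,"ax": 0,"ay": 0,"az": 0,"claw": 0.7},
  {"tx": -8,"ty": -8,"tz": -9.5,"ax": 0,"ay": 0,"az": 0,"claw": 0.7},
  {"tx": -8,"ty": -12,"tz": -9.5,"ax": 0,"ay": 0,"az": 0,"claw": 0.7},
  {"tx": -8,"ty": -12,"tz": -9.5,"ax": 0,"ay": 0,"az": 0,"claw": 0.7},
  {"tx": -8,"ty": -12,"tz": -9.5,"ax": 0,"ay": 0,"az": 0,"claw": 0.7},
  {"tx": -8,"ty": -12,"tz": -9.5,"ax": 0,"ay": 0,"az": 0,"claw": 0.7},
])

```text
time_s: 19.13
eef_pos: [0.4448, -0.095, 0.2097]
tool_rot: [1.429, 2.066, -0.524]
force: [1.0, 0.2, -0.4]
opening: 0.0254
grip_force: 0.0
```

```bash
python3 - <<'E'
from h import *
where()
b=capture("top");a=capture("scene")
S=stand(pts(b))*1000;z=S[...,2]
m=(abs(S[...,1])<22)&(z>70)&(z<100)&(S[...,0]>-20)&(S[...,0]<160);q=S[m];print(np.percentile(q,[1,50,99],axis=0).round(1))
for x in (20,50,80,110,135): 
  k=m&(abs(S[...,0]-x)<6);print(x,np.percentile(z[k],98).round(1) if k.any() else None)
P=pts(b)
for nm,(u,v) in dict(weight=(263,290),dropper=(369,248),stopper=(309,146)).items(): print(nm,P[v,u].round(3))
cv2.imwrite("pics/p5.png",np.hstack([cv2.resize(a["img"][150:320,185:375],(400,358),interpolation=2),cv2.resize(b["img"][140:300,195:385],(400,337),interpolation=2)[:,:].repeat(1,0) if False else cv2.resize(b["img"][140:300,195:385],(400,358),interpolation=2)])[...,::-1])
E
```

```text
t 19.1333 stand mm [ 121.  -123.2  209.7] err deg [-0.1  0.4 -0.2] F [ 1.   0.2 -0.4] open 0.02543803499009354
[[  6.6 -21.5  73.3]
 [ 72.1  -0.7  84.8]
 [138.   21.4  92.7]]
20 88.8
50 88.6
80 89.4
110 89.1
135 88.9
weight [0.427 0.05  0.391]
dropper [ 0.466 -0.086  0.224]
stopper [ 0.649 -0.002  0.025]
```

View pics/p5.png

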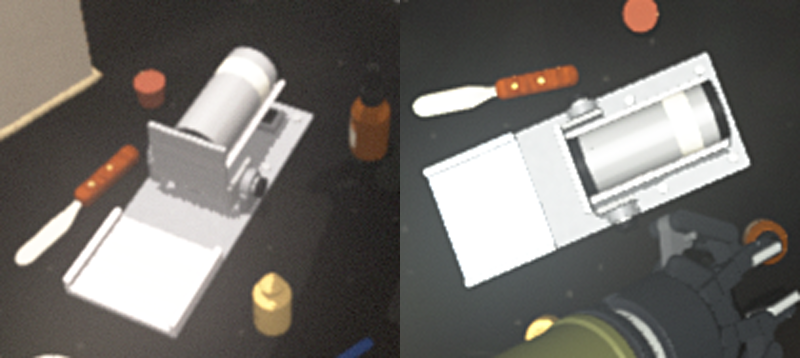

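```bash
python3 -c "
from workcell import *
print(sign_off())"
```

```text
the job is handed in; nothing more can be done
None
```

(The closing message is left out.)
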